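Hazelnuts in, then hold the dusting stencil over the tart

TASK

Finish the chocolate tart at the bakery counter: pour all six hazelnuts from the steel cup into the baking dish and stand the empty cup upright on the counter again. Then pick up the blue stencil by its black grip, lift it over whatever stands between, and finish while still holding it quite still, level, about 15 mm above the dish's rim, squarely lined up with the dish (either way round) and touching neither dish nor nuts, ready for the sugar. Do not hit the dish with the stencil, do not bump the dividers, and leave the breads, jar, shaker and brush where they are.

Things in the scene. Friction and masses are not known exactly. Their poses are not given: they have to be found in the camera images.
- dish: white ceramic baking dish with a dark chocolate tart in it, fixed: 170 long (own x), 120 wide (own y), 40 high, walls 8 thick, opening 154 x 104; the tart's flat top is 12 mm above the counter, 28 below the rim. Origin: centre of its underside on the counter, z up. Dish, stencil and cup stand in three bays, which in which varies; its yaw varies up to 29 degrees
- dish_rim (a point): centre of the dish's mouth, level with the top of its rim, 40 mm above the counter; axes as the dish's
- stencil: loose flat blue dusting stencil with slots, 170 long (own x), 120 wide (own y), 4 thick, 98 to 182 g. An upright black grip bar stands at its centre: 44 long (own x), 12 thick (own y), from 4 to 54 mm above the underside; pinch it across own y. Starts lying flat on the counter, yaw up to 29 degrees. Origin: centre of its underside; z up
- cup: loose round steel cup, open on top, 75 high, outside diameter 63 at the foot and 68 at the rim, wall 3, floor 4 thick, 70 to 130 g; starts upright with the six hazelnuts inside. Origin: centre of its underside; z up along its axis. Held loosely it can swing between the fingers
- divider_left: fixed low display divider between the middle and left bays: clear panel in a black frame, 280 long (own x, roughly away from the robot), 20 thick, 72 high. Origin: centre of its underside
- divider_right: the same divider between the middle and right bays
- nut0: one of six roasted hazelnuts: brown ball 18 mm across, 10 g; rolls easily. Origin at its centre; starts in the cup
- nut1: one of six roasted hazelnuts: brown ball 18 mm across, 10 g; rolls easily. Origin at its centre; starts in the cup
- nut2: one of six roasted hazelnuts: brown ball 18 mm across, 10 g; rolls easily. Origin at its centre; starts in the cup
- nut3: one of six roasted hazelnuts: brown ball 18 mm across, 10 g; rolls easily. Origin at its centre; starts in the cup
- nut4: one of six roasted hazelnuts: brown ball 18 mm across, 10 g; rolls easily. Origin at its centre; starts in the cup
- nut5: one of six roasted hazelnuts: brown ball 18 mm across, 10 g; rolls easily. Origin at its centre; starts in the cup
- bagel: bystander: brown bagel, 106 mm across, 36 mm high, lying flat near the far edge; loose, origin at the centre of its underside
- bun_left: bystander: round seeded bun, 88 mm across, 47 mm high, far edge, left; loose, origin at the centre of its underside
- bun_right: bystander: round seeded bun, 88 mm across, 47 mm high, far edge, right; loose, origin at the centre of its underside
- sugar_shaker: bystander: plain aluminium sugar can, 66 mm across, 120 mm high, near the far edge; loose, origin at the centre of its underside
- jam_jar: bystander: red jam jar with a brass-coloured lid, 70 mm across, 100 mm high, on the left; loose, origin at the centre of its underside
- pastry_brush: bystander: pastry brush with a wooden handle, lying flat on the right side of the counter, loose; origin under it, own x along it towards the bristles
Mind the look-alikes: they are no part of the job. Several things have the shape of the dish; the one meant has the colours described above.

How it is judged:
By the outcome, as a careful person would: the job done as asked, in the order asked, and still so for the second after the job is handed in, while the arm keeps its last pose, push and grip.
It also fails if it takes over 72 s, if anything falls off the work surface, if the arm or the gripper's body presses on something with over 40 N, if the wrist force passes 120 N, or if a joint passes its speed limit or range.

ROBOT

A 6-joint arm with a two-finger parallel gripper is mounted at the origin on the work surface. World frame = base frame: x ahead of the robot, y to its left, z up, the work surface at z = 0. Lengths are in m, angles in degrees, forces in N, time in s.
With the tool pointing down it reaches from about 0.4 to 0.825 m from the base axis. Payload 7 kg.
Tool frame: the origin (TCP) lies midway between the tips of the shut fingers; the grasp point (between the pads) lies 19 mm behind it; z points along the fingers, y is the line along which they close (so a half turn about z gives the same grasp; the last joint's range is limited). The gripper opens to 88 mm and grips with 3 to 60 N. Pads are 19 mm wide; open, the fingers measure 130 mm over their backs; the gripper's body (78 mm by 193 mm) begins 47 mm behind the grasp point.
Start: joints at [-60.613, 20.546, 0.682, 0, -70.136, -16.507], TCP at [0.15, -0.658, 0.227] pointing down, gripper open.
Joint ranges: [-176.03, 176.03], [-82.01, 121.73], [-58.28, 71.71], [-173.87, 95.51], [-174.79, -0.11], [-173.66, 173.66]. Speed limits (degrees/s): [136.94, 136.94, 172.46, 180, 180, 180].

INTERFACE

Orientations are given as [roll, pitch, yaw] about the fixed x, y, z axes, in that order (R = Rz(yaw) Ry(pitch) Rx(roll)).
In Python, from plant import r gives the robot as it stands.
- The arm moves only by the tool carry_out, never from a script. Its argument "deltas" is a list of rows, each a list of 3 entries, a list of its own where there are three numbers: the opening, from 0 (shut) to 1 (fully open), then the shift along the tool's x, y, z in mm, then the turn, a rotation vector about the tool's x, y, z in rad. In form: [[gripper, [tx, ty, tz], [rx, ry, rz]], ...]. A call has 1 to 12 rows; each row is the pose to reach, as a shift and turn from the pose commanded when the call began, along the tool's axes at that moment; what a row does not reach only later rows make up. A row lasts 1/10 s, in which the tool goes at most 50 mm and 8.59 degrees, less where a joint would pass 70% of its speed; a pose out of reach is approached as far as the arm can. A call with a gripper value outside its range is refused whole. The fingers move at their own pace and stop on an object; "squeeze" is the grip in N (left out, the last holds). Time passes only in rows, so rows that repeat a pose let the fingers close. It gives the time, the measured TCP pose, the force, the opening and the grip force at its end, in the units of the state.
- r.get_state(): the state, without advancing time (a new reading comes with each control period).
- r.capture(name): name is "scene" or "top"; returns (picture, depth): 480x640x3 uint8, red, green, blue; 480x640 float32, m along the optical axis (not along the pixel's ray), 0 where there is no reading.
- r.get_calibration(name): a dict with "fov_y" (degrees; the focal length in pixels is half the picture's height over the tangent of half this angle, whatever the lens; pixels are square), "cx", "cy" (the principal point, pixels), "distortion" ([k1, k2, p1, p2, k3] as OpenCV has them; the pictures are not rectified), "view" (4x4, takes a point from world to camera coordinates). Camera axes: x right, y down, z forward; pixel columns grow to the right and rows downward; lengths in m; the calibration is good to about 2 mm. A picture is of the moment at which its call begins. get_calibration takes no time and is no camera call.
- r.close_job(): hands the job in; it is judged then, once.
The state is a dict: "time_s": time; "joints": joint angles; "qd": joint speeds; "joint_torque": joint torques, N m; "tcp_pos": TCP position; "eef_rot": TCP orientation; "contact_force": force on the tool from outside, world axes, zero at the start; "moment": the same for the moment, N m; "gripper_width": finger opening in m; "gripper_force": force on a finger pad.
Only numpy, scipy, OpenCV 4.12 (cv2) and the standard library are available. Lean on these libraries where they do the work, as an engineer would, in place of code of your own. Each camera call takes 0.05 s, during which the arm holds its last target. There are 200 camera calls.

## Working session

There is one attempt and no reset: what is moved stays moved. The work goes in short steps, Python scripts to look and compute and a tool call to move; the robot and the scene stay as the last step left them, time stands still between calls to the robot, and variables do not carry over. Pictures are saved under pics/ and viewed, at most 10 in all, crops included, and the job is handed in when it is done.

Besides the shell and the picture viewer there is one more tool, called after "Request:" by a JSON object that holds its "method" and its "body", one argument or row to a line. carry_out: Moves the arm, as the interface text tells. Its arguments: {"type":"object","properties":{"deltas":{"type":"array"},"squeeze":{"type":"number"}},"required":["deltas"]}

```bash
ls; mkdir -p pics
cat > h.py <<'E'
import numpy as np,cv2
from plant import r
def cal(n):
    c=r.get_calibration(n); f=240/np.tan(np.radians(c['fov_y'])/2)
    K=np.array([[f,0,c['cx']],[0,f,c['cy']],[0,0,1.]]); return K,np.array(c['distortion'],float),np.array(c['view'],float)
def world(n,uv,z):
    "pixels -> points on plane height z"
    K,D,V=cal(n); p=cv2.undistortPoints(np.array(uv,float).reshape(-1,1,2),K,D).reshape(-1,2)
    d=np.c_[p,np.ones(len(p))]@V[:3,:3]; o=-V[:3,:3].T@V[:3,3]
    return o+d*((z-o[2])/d[:,2])[:,None]
def cloud(n,depth):
    K,D,V=cal(n); v,u=np.mgrid[:480,:640]
    p=cv2.undistortPoints(np.stack([u,v],-1).reshape(-1,1,2).astype(float),K,D).reshape(480,640,2)
    P=np.dstack([p,np.ones((480,640))])*depth[...,None]
    return (P-V[:3,3])@V[:3,:3]
def pix(n,P):
    K,D,V=cal(n); return cv2.projectPoints(np.array(P,float).reshape(-1,1,3),cv2.Rodrigues(V[:3,:3])[0],V[:3,3],K,D)[0].reshape(-1,2)
def shot(n,f):
    a,d=r.capture(n); cv2.imwrite('pics/'+f+'.png',a[...,::-1]); np.savez('pics/'+f+'.npz',a=a,d=d); return a,d
E
python3 - <<'E'
from h import *
for n in('scene','top'):
    shot(n,n+'0'); K,D,V=cal(n); print(n,K[0,0],D,(-V[:3,:3].T@V[:3,3]).round(3),V[2,:3].round(2))
print(r.get_state())
E
```

```text
pics
scene 534.7793276252445 [0.03324986 0.         0.         0.         0.        ] [ 1.114 -0.731  1.058] [-0.43  0.54 -0.72]
top 520.8000703997299 [-0.07767599  0.          0.          0.          0.        ] [0.366 0.003 1.357] [ 0.1 -0.  -1. ]
{'time_s': 0.1, 'joints': array([-6.06133925e+01,  2.05890576e+01,  6.40635030e-01, -1.64965261e-02,
       -7.01362217e+01, -1.65068340e+01]), 'qd': array([ 0.04149953, -0.06874088,  0.13671792,  0.17090465, -0.03159484,
       -0.05724185]), 'joint_torque': array([ 7.39514253e-04, -5.84163952e+01,  2.93754905e+01,  7.01554924e+00,
        1.02600738e-02, -7.24478900e-05]), 'tcp_pos': array([ 0.15033708, -0.65761269,  0.22571304]), 'eef_rot': array([ 1.79914438e+02, -9.18251583e-03, -1.67125836e+02]), 'contact_force': array([ 0.18694844, -0.01194525, -0.42260624]), 'moment': array([0.01056585, 0.00473596, 0.01827579]), 'gripper_force': 0.0, 'gripper_width': 0.08763158069269479}
```

View pics/scene0.png

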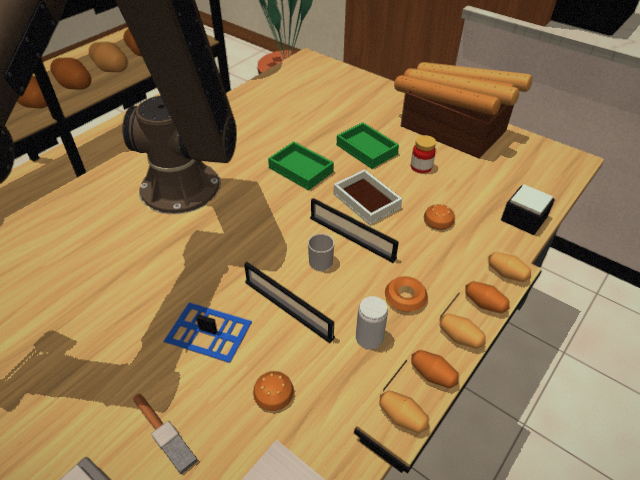

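View pics/top0.png

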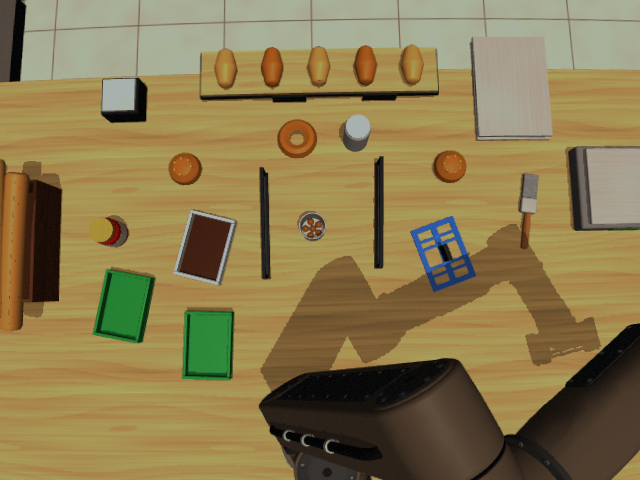

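Top view: the white dish with the dark tart is at (205,247), the cup with nuts at (312,226), and the blue stencil with its grip at (443,253). The dividers are at x≈265 and x≈379. Dish look-alikes: green trays at (124,305) and (208,345). Cup look-alikes: the aluminium shaker at (357,132) and the jam jar at (108,231). I choose the white dish, the nut-filled steel cup and the only blue plate, and will check them in one crop while measuring.

```bash
cat > m.py <<'E'
from h import *
z=np.load('pics/top0.npz'); a,d=z['a'],z['d']; hsv=cv2.cvtColor(a,cv2.COLOR_RGB2HSV)
C=cloud('top',d)
def rect(mask,zz,win):
    m=np.zeros_like(mask); x0,y0,x1,y1=win; m[y0:y1,x0:x1]=mask[y0:y1,x0:x1]
    c=max(cv2.findContours(m,cv2.RETR_EXTERNAL,cv2.CHAIN_APPROX_NONE)[0],key=cv2.contourArea)
    W=world('top',c.reshape(-1,2),zz)[:,:2]
    (cx,cy),s,an=cv2.minAreaRect((W*1000).astype(np.float32))
    if s[0]<s[1]: an+=90; s=s[::-1]
    return round(cx,1),round(cy,1),np.round(s,1),round((an+90)%180-90,1)
blue=((hsv[...,0]>100)&(hsv[...,0]<130)&(hsv[...,1]>120)).astype(np.uint8)*255
print('stencil',rect(blue,.004,(390,200,500,310)))
blk=((hsv[...,2]<50)).astype(np.uint8)*255
white=((hsv[...,1]<60)&(hsv[...,2]>120)).astype(np.uint8)*255
print('dish',rect(white,.04,(160,190,250,300)))
H=C[...,2]
def hm(lo,hi,win): 
    x0,y0,x1,y1=win; s=np.s_[y0:y1,x0:x1]; m=(H[s]>lo)&(H[s]<hi); return C[s][m]*1000
for n,lo,hi,w in(('grip',.045,.065,(425,235,465,270)),('dishrim',.034,.046,(165,200,245,295)),('cuprim',.066,.085,(290,200,335,250)),('divL',.063,.08,(250,150,280,290)),('divR',.063,.08,(365,140,395,280))):
    P=hm(lo,hi,w).astype(np.float32); (cx,cy),s,an=cv2.minAreaRect(P[:,:2]); print(n,len(P),round(cx,1),round(cy,1),np.round(s,1),round(an,1),'z',np.median(P[:,2]).round(1))
# cup rim by colour
crop=lambda x0,y0,x1,y1:cv2.resize(a[y0:y1,x0:x1],(0,0),fx=3,fy=3,interpolation=2)
print('floor z',np.median(H[200:280,290:300]))
for n,u in (('bagel',(297,139)),('shaker',(357,127)),('bunR',(450,166)),('bunL',(185,168)),('jar',(104,230))): print(n,(C[u[1],u[0]]*1000).round())
im=crop(160,190,260,300); im=np.hstack([im,crop(270,190,350,300),crop(400,190,485,300)])[...,::-1]
cv2.imwrite('pics/crop0.png',im)
E
python3 m.py
```

```text
stencil (456.7, -315.7, array([168.3, 118.6]), 19.1)
dish (482.4, 300.4, array([169. , 119.9]), -15.1)Traceback (most recent call last):
  File "m.py", line 20, in <module>
    P=hm(lo,hi,w).astype(np.float32); (cx,cy),s,an=cv2.minAreaRect(P[:,:2]); print(n,len(P),round(cx,1),round(cy,1),np.round(s,1),round(an,1),'z',np.median(P[:,2]).round(1))
                                                   ~~~~~~~~~~~~~~~^^^^^^^^^
cv2.error: OpenCV(4.12.0) /io/opencv/modules/imgproc/src/convhull.cpp:143: error: (-215:Assertion failed) total >= 0 && (depth == CV_32F || depth == CV_32S) in function 'convexHull'
```

```bash
sed -i 's/cv2.minAreaRect(P\[:,:2\])/cv2.minAreaRect(np.ascontiguousarray(P[:,:2])) if len(P) else ((0,0),(0,0),0)/' m.py
cat >> m.py <<'E'
for n,w,zz in(('gripblk',(428,235,462,270),.054),('divLblk',(255,150,278,290),.072),('divRblk',(370,140,390,280),.072)): print(n,rect(blk,zz,w))
x0,y0,x1,y1=290,200,335,250
g=((H[y0:y1,x0:x1]>.03)).astype(np.uint8)*255
c=max(cv2.findContours(g,cv2.RETR_EXTERNAL,cv2.CHAIN_APPROX_NONE)[0],key=cv2.contourArea)
W=world('top',c.reshape(-1,2)+[x0,y0],.075)[:,:2]*1000
print('cup circ',cv2.minEnclosingCircle(W.astype(np.float32)),cv2.fitEllipse(W.astype(np.float32)))
E
python3 m.py
```

```text
stencil (456.7, -315.7, array([168.3, 118.6]), 19.1)
dish (482.4, 300.4, array([169. , 119.9]), -15.1)
grip 89 455.6 -316.8 [42.6 12.7] 21.9 z 52.9
dishrim 686 482.5 300.7 [122.8 171. ] 75.1 z 39.1
cuprim 114 527.3 23.3 [65.8 65.4] 43.4 z 74.1
divL 481 539.9 148.2 [281.1  10.6] 0.9 z 71.8
divR 475 583.0 -147.9 [322.8  40.5] 4.6 z 71.7
floor z -6.867053856698987e-05
bagel [771.  61.  -2.]
shaker [763. -92. 118.]
bunR [ 678. -335.   47.]
bunL [687. 349.  45.]
jar [524. 538.  94.]
gripblk (455.3, -310.0, array([40., 20.]), 18.4)
divLblk (537.8, 141.3, array([276.8,  19.3]), 0.8)
divRblk (559.8, -143.2, array([277.8,  17.7]), -1.9)
cup circ ((525.77197265625, 22.70128631591797), 35.135658264160156) ((525.9923095703125, 23.453638076782227), (64.7789535522461, 68.33020782470703), 95.0343017578125)
```

View pics/crop0.png

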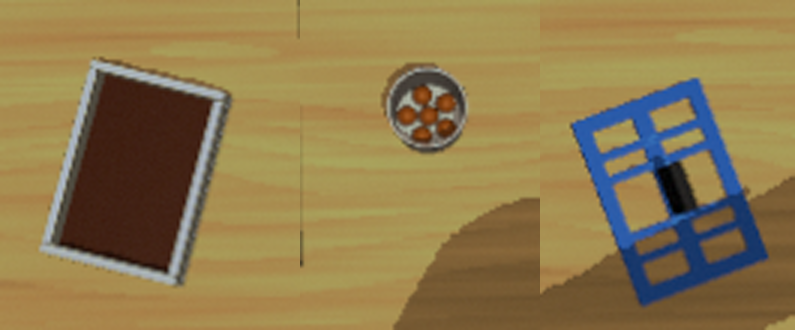

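The crop confirms the white dish with the tart, the cup with six nuts in one layer, and the blue stencil with its black grip. Next is a helper for the deltas. The plan is to grasp the cup with the tool tilted 30° (tool y along world -x), then pour over toward -y about the finger axis.

```bash
cat >> h.py <<'E'
from scipy.spatial.transform import Rotation as Ro
G=np.array([0,0,.019])
def pose():
    s=r.get_state(); return np.array(s['tcp_pos']),Ro.from_euler('xyz',s['eef_rot'],degrees=True),s
def tool(yang,phi=0):
    "tool down with tool y at world angle yang, then rotated phi about world x"
    a=np.radians(yang); y=np.array([np.cos(a),np.sin(a),0]); z=np.array([0,0,-1.])
    return Ro.from_euler('x',phi,degrees=True)*Ro.from_matrix(np.c_[np.cross(y,z),y,z])
def delta(targets):
    "targets: (grasp point, Ro)"
    p,R,s=pose()
    print('t',round(s['time_s'],2),'q',np.round(s['joints'],1),'F',np.round(s['contact_force'],1),'w',round(s['gripper_width'],4),'gf',round(s['gripper_force'],1),'grasp',((p-R.apply(G))*1000).round(1),'rpy',np.round(s['eef_rot'],1))
    for g,T in targets:
        t=np.array(g)+T.apply(G)
        print([*(R.inv().apply(t-p)*1000).round(1)],[*((R.inv()*T).as_rotvec()).round(4)])
E
python3 - <<'E'
from h import *
delta([((.55,-.2,.3),tool(180)),((.527,.1,.3),tool(180))])
E
```

```text
t 0.1 q [-60.6  20.6   0.6  -0.  -70.1 -16.5] F [ 0.2 -0.  -0.4] w 0.0876 gf 0.0 grasp [ 150.3 -657.6  244.7] rpy [ 179.9   -0.  -167.1]
[np.float64(-491.6), np.float64(357.1), np.float64(-54.8)] [np.float64(0.0014), np.float64(0.0009), np.float64(-1.3461)]
[np.float64(-536.0), np.float64(654.7), np.float64(-54.4)] [np.float64(0.0014), np.float64(0.0009), np.float64(-1.3461)]
```

Request:
{"method": "carry_out", "body": {
  "deltas": [
    [1,[-492,357,-55],[0,0,-1.346]],
    [1,[-492,357,-55],[0,0,-1.346]],
    [1,[-492,357,-55],[0,0,-1.346]],
    [1,[-492,357,-55],[0,0,-1.346]],
    [1,[-492,357,-55],[0,0,-1.346]],
    [1,[-492,357,-55],[0,0,-1.346]],
    [1,[-492,357,-55],[0,0,-1.346]],
    [1,[-492,357,-55],[0,0,-1.346]],
    [1,[-492,357,-55],[0,0,-1.346]],
    [1,[-492,357,-55],[0,0,-1.346]],
    [1,[-536,655,-54],[0,0,-1.346]],
    [1,[-536,655,-54],[0,0,-1.346]]
  ]
}}

```text
time_s: 1.3
tcp_pos: [0.4912, -0.1819, 0.2733]
eef_rot: [179.9, 0.0, -90.0]
contact_force: [0.3, 0.3, -0.5]
gripper_width: 0.0876
gripper_force: 0.0
```

Run:
```python
from h import *
delta([((.50,.25,.30),tool(180,40)),((.482,.29,.3),tool(180,82))])
```

```text
t 1.3 q [  1.1   4.6 -13.9  -0.  -71.6  -1.2] F [ 0.3  0.3 -0.5] w 0.0876 gf 0.0 grasp [ 491.2 -181.9  292.3] rpy [179.9   0.  -90. ]
[np.float64(-444.1), np.float64(-8.8), np.float64(-12.1)] [np.float64(0.0011), np.float64(-0.6979), np.float64(-0.0006)]
[np.float64(-490.7), np.float64(9.3), np.float64(-24.0)] [np.float64(0.0009), np.float64(-1.431), np.float64(-0.001)]
```

Request:
{"method": "carry_out", "body": {
  "deltas": [
    [1,[-444,-9,-12],[0,-0.1,0]],
    [1,[-444,-9,-12],[0,-0.2,0]],
    [1,[-444,-9,-12],[0,-0.3,0]],
    [1,[-444,-9,-12],[0,-0.4,0]],
    [1,[-444,-9,-12],[0,-0.5,0]],
    [1,[-444,-9,-12],[0,-0.6,0]],
    [1,[-444,-9,-12],[0,-0.7,0]],
    [1,[-444,-9,-12],[0,-0.7,0]],
    [1,[-444,-9,-12],[0,-0.7,0]],
    [1,[-491,9,-24],[0,-0.85,0]],
    [1,[-491,9,-24],[0,-1,0]],
    [1,[-491,9,-24],[0,-1.15,0]]
  ]
}}

```text
time_s: 2.5
tcp_pos: [0.4812, 0.3095, 0.3007]
eef_rot: [-179.1, 66.3, -88.9]
contact_force: [-0.5, -0.7, -3.5]
gripper_width: 0.088
gripper_force: 0.0
```

Run:
```python
from h import *
delta([((.482,.31,.12),tool(180,82)),((.482,.31,.12),tool(180,90))])
```

```text
t 2.5 q [  3.8  10.8 -10.8 -69.  -78.2  19. ] F [-0.5 -0.7 -3.5] w 0.088 gf 0.0 grasp [481.2 292.1 308.3] rpy [-179.1   66.3  -88.9]
[np.float64(160.1), np.float64(0.3), np.float64(91.5)] [np.float64(0.0014), np.float64(-0.2742), np.float64(0.0073)]
[np.float64(157.6), np.float64(0.3), np.float64(90.6)] [np.float64(0.002), np.float64(-0.4138), np.float64(0.0072)]
```

Run:
```python
from h import *
delta([((.527,.1,.30),tool(180,20)),((.5265,.0733,.1436),tool(180,-30))])
```

```text
t 2.5 q [  3.8  10.8 -10.8 -69.  -78.2  19. ] F [-0.5 -0.7 -3.5] w 0.088 gf 0.0 grasp [481.2 292.1 308.3] rpy [-179.1   66.3  -88.9]
[np.float64(98.9), np.float64(-45.0), np.float64(-178.4)] [np.float64(-0.0026), np.float64(0.8079), np.float64(0.0072)]
[np.float64(258.0), np.float64(-43.3), np.float64(-155.1)] [np.float64(-0.0059), np.float64(1.6806), np.float64(0.0059)]
```

Request:
{"method": "carry_out", "body": {
  "deltas": [
    [1,[99,-45,-178],[0,0.14,0]],
    [1,[99,-45,-178],[0,0.28,0]],
    [1,[99,-45,-178],[0,0.42,0]],
    [1,[99,-45,-178],[0,0.56,0]],
    [1,[99,-45,-178],[0,0.7,0]],
    [1,[99,-45,-178],[0,0.808,0.007]],
    [1,[140,-44,-172],[0,0.95,0.007]],
    [1,[180,-44,-167],[0,1.1,0.007]],
    [1,[220,-43,-161],[0,1.25,0.007]],
    [1,[258,-43,-155],[-0.003,1.4,0.006]],
    [1,[258,-43,-155],[-0.005,1.55,0.006]],
    [1,[258,-43,-155],[-0.006,1.68,0.006]]
  ]
}}

```text
time_s: 3.7
tcp_pos: [0.5245, 0.0602, 0.1252]
eef_rot: [179.5, -30.8, -89.9]
contact_force: [-0.1, -0.5, 0.3]
gripper_width: 0.0875
gripper_force: 0.0
```

Run:
```python
from h import *
shot('top','t1')
delta([((.5265,.0733,.1436),tool(180,-30)),((.5265,.0233,.057),tool(180,-30))])
```

```text
t 3.75 q [ 43.3  20.6 -31.3  24.7 -63.3 -59.3] F [ 0.9  3.7 -0.3] w 0.0876 gf 0.0 grasp [525.   71.3 140.2] rpy [179.5 -31.3 -89.7]
[np.float64(-0.4), np.float64(-1.6), np.float64(-3.9)] [np.float64(0.0066), np.float64(-0.0233), np.float64(0.0049)]
[np.float64(-2.8), np.float64(-2.2), np.float64(96.0)] [np.float64(0.0066), np.float64(-0.0233), np.float64(0.0049)]
```

View pics/t1.png

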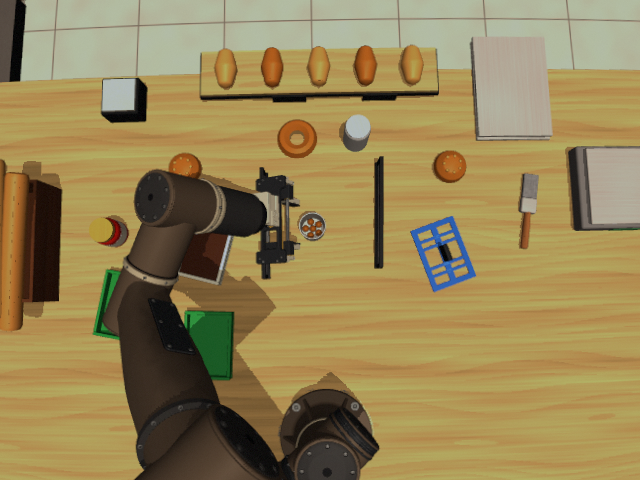

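The fingers, at (272,185) and (295,247), straddle the cup at (312,226) along the image vertical. I'm advancing along the tool axis and closing.

Request:
{"method": "carry_out", "body": {
  "deltas": [
    [1,[-3,-2,40],[0.006,-0.02,0.005]],
    [1,[-3,-2,70],[0.006,-0.02,0.005]],
    [1,[-3,-2,85],[0.006,-0.02,0.005]],
    [1,[-3,-2,96],[0.006,-0.02,0.005]],
    [1,[-3,-2,96],[0.006,-0.02,0.005]],
    [1,[-3,-2,96],[0.006,-0.02,0.005]]
  ],
  "squeeze": 30
}}

```text
time_s: 4.35
tcp_pos: [0.5265, 0.0145, 0.0418]
eef_rot: [-179.9, -29.2, -90.3]
contact_force: [-0.2, 0.1, 0.8]
gripper_width: 0.0874
gripper_force: 0.0
```

Run:
```python
from h import *
delta([((.5265,.0233,.057),tool(180,-30))])
```

```text
t 4.35 q [ 37.7  24.4 -39.8  30.7 -49.  -63.1] F [-0.2  0.1  0.8] w 0.0874 gf 0.0 grasp [526.5  23.8  58.4] rpy [-179.9  -29.2  -90.3]
[np.float64(0.0), np.float64(0.0), np.float64(1.5)] [np.float64(0.001), np.float64(0.0139), np.float64(-0.005)]
```

Well centred, so I'm closing.

Request:
{"method": "carry_out", "body": {
  "deltas": [
    [0.6,[0,0,1],[0,0.01,-0.005]],
    [0.6,[0,0,1],[0,0.01,-0.005]],
    [0,[0,0,1],[0,0.01,-0.005]],
    [0,[0,0,1],[0,0.01,-0.005]],
    [0,[0,0,1],[0,0.01,-0.005]],
    [0,[0,0,1],[0,0.01,-0.005]],
    [0,[0,0,1],[0,0.01,-0.005]],
    [0,[0,0,1],[0,0.01,-0.005]]
  ],
  "squeeze": 30
}}

```text
time_s: 5.15
tcp_pos: [0.5267, 0.0143, 0.0409]
eef_rot: [180.0, -29.8, -90.0]
contact_force: [0.4, 2.4, 5.5]
gripper_width: 0.0676
gripper_force: 30.0
```

Run:
```python
from h import *
delta([((.5265,.0233,.157),tool(180,-30)),((.5265,.0233,.22),tool(180,-30)),((.49,.30,.22),tool(180,-30))])
```

```text
t 5.15 q [ 37.9  24.7 -39.9  31.2 -49.2 -63.4] F [0.4 2.4 5.5] w 0.0676 gf 30.0 grasp [526.7  23.7  57.4] rpy [180.  -29.8 -90. ]
[np.float64(49.9), np.float64(0.2), np.float64(-86.2)] [np.float64(0.0003), np.float64(0.004), np.float64(0.0004)]
[np.float64(81.1), np.float64(0.2), np.float64(-140.9)] [np.float64(0.0003), np.float64(0.004), np.float64(0.0004)]
[np.float64(-159.1), np.float64(36.7), np.float64(-278.3)] [np.float64(0.0003), np.float64(0.004), np.float64(0.0004)]
```

Request:
{"method": "carry_out", "body": {
  "deltas": [
    [0,[5,0,-9],[0,0,0]],
    [0,[15,0,-26],[0,0,0]],
    [0,[28,0,-48],[0,0,0]],
    [0,[41,0,-70],[0,0,0]],
    [0,[54,0,-93],[0,0,0]],
    [0,[67,0,-116],[0,0,0]],
    [0,[76,0,-132],[0,0,0]],
    [0,[81,0,-141],[0,0,0]],
    [0,[76,1,-144],[0,0,0]],
    [0,[63,3,-151],[0,0,0]],
    [0,[43,6,-163],[0,0,0]],
    [0,[20,10,-176],[0,0,0]]
  ]
}}

```text
time_s: 6.35
tcp_pos: [0.5154, 0.0848, 0.202]
eef_rot: [179.8, -29.9, -90.0]
contact_force: [0.8, 0.0, -1.9]
gripper_width: 0.0677
gripper_force: 30.0
```

Run:
```python
from h import *
a,d=shot('scene','s1'); cv2.imwrite('pics/s1c.png',cv2.resize(a[100:380,200:480,::-1],(0,0),fx=2,fy=2))
delta([((.485,.30,.22),tool(180,-30)),((.482,.30,.18),tool(180,20))])
```

```text
t 6.4 q [ 45.9  15.5 -25.1  21.2 -73.  -56.3] F [ 2.5  3.2 -1. ] w 0.0678 gf 30.0 grasp [516.2  97.8 218.4] rpy [179.9 -29.8 -89.9]
[np.float64(-174.7), np.float64(30.9), np.float64(-101.9)] [np.float64(0.001), np.float64(0.0031), np.float64(0.002)]
[np.float64(-209.1), np.float64(33.8), np.float64(-73.9)] [np.float64(0.0018), np.float64(-0.8695), np.float64(0.0015)]
```

View pics/s1c.png

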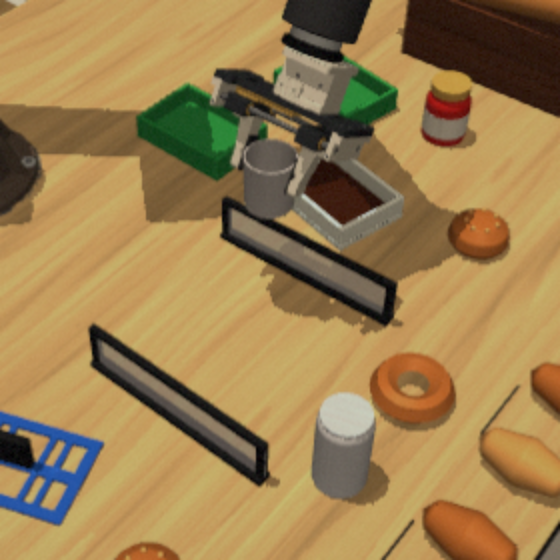

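The cup hangs upright between the fingers at crop (270,178), about over the left divider, and the dish is free at (345,195). Next I compute the pour path with the lip held fixed above the tart.

Run:
```python
from h import *
def P(th,lz,ly=.318):
    t=np.radians(th); m=np.array([-np.sin(t),np.cos(t)]); l=np.array([-np.cos(t),-np.sin(t)])
    g=np.array([ly,lz])-.018*m-.034*l
    return ((.484,g[0],g[1]),tool(180,th-30))
delta([((.490,.25,.24),tool(180,-30)),P(50,.14),P(70,.10),P(80,.078),P(90,.072),P(100,.072),P(110,.072),P(118,.072)])
```

```text
t 6.4 q [ 45.9  15.5 -25.1  21.2 -73.  -56.3] F [ 2.5  3.2 -1. ] w 0.0678 gf 30.0 grasp [516.2  97.8 218.4] rpy [179.9 -29.8 -89.9]
[np.float64(-121.3), np.float64(26.0), np.float64(-94.4)] [np.float64(0.001), np.float64(0.0031), np.float64(0.002)]
[np.float64(-268.4), np.float64(31.7), np.float64(-78.5)] [np.float64(0.0018), np.float64(-0.8695), np.float64(0.0015)]
[np.float64(-279.8), np.float64(31.7), np.float64(-55.8)] [np.float64(0.0021), np.float64(-1.2186), np.float64(0.0012)]
[np.float64(-285.1), np.float64(31.7), np.float64(-41.4)] [np.float64(0.0022), np.float64(-1.3931), np.float64(0.001)]
[np.float64(-281.6), np.float64(31.7), np.float64(-39.8)] [np.float64(0.0024), np.float64(-1.5677), np.float64(0.0008)]
[np.float64(-274.7), np.float64(31.7), np.float64(-42.3)] [np.float64(0.0025), np.float64(-1.7422), np.float64(0.0006)]
[np.float64(-267.5), np.float64(31.7), np.float64(-43.6)] [np.float64(0.0026), np.float64(-1.9167), np.float64(0.0004)]
[np.float64(-261.6), np.float64(31.7), np.float64(-43.7)] [np.float64(0.0027), np.float64(-2.0564), np.float64(0.0002)]
```

Request:
{"method": "carry_out", "body": {
  "deltas": [
    [0,[-20,5,-10],[0,0,0]],
    [0,[-50,11,-35],[0,0,0]],
    [0,[-85,18,-65],[0,-0.03,0]],
    [0,[-120,24,-92],[0,-0.1,0]],
    [0,[-150,26,-92],[0,-0.2,0]],
    [0,[-180,28,-90],[0,-0.3,0]],
    [0,[-208,30,-87],[0,-0.42,0]],
    [0,[-232,31,-84],[0,-0.54,0]],
    [0,[-250,32,-81],[0,-0.66,0]],
    [0,[-262,32,-79],[0,-0.77,0]],
    [0,[-268,32,-78],[0,-0.85,0]],
    [0,[-268,32,-78],[0,-0.87,0]]
  ]
}}

```text
time_s: 7.6
tcp_pos: [0.4829, 0.3546, 0.1355]
eef_rot: [179.7, 20.0, -90.2]
contact_force: [0.2, -0.2, -1.0]
gripper_width: 0.0679
gripper_force: 30.0
```

Run:
```python
from h import *
def P(th,lz,ly=.318):
    t=np.radians(th); m=np.array([-np.sin(t),np.cos(t)]); l=np.array([-np.cos(t),-np.sin(t)])
    g=np.array([ly,lz])-.018*m-.034*l
    return ((.484,g[0],g[1]),tool(180,th-30))
delta([P(50,.14),P(70,.10),P(80,.078),P(85,.072),P(90,.072),P(95,.072),P(100,.072),P(110,.072),P(118,.072)])
a,d=shot('scene','s2'); cv2.imwrite('pics/s2c.png',cv2.resize(a[100:300,250:480,::-1],(0,0),fx=2,fy=2))
```

```text
t 7.6 q [ 44.6  13.3 -17.6 -19.8 -46.7 -32.7] F [ 0.2 -0.2 -1. ] w 0.0679 gf 30.0 grasp [483.  348.  153.4] rpy [179.7  20.  -90.2]
[np.float64(-5.6), np.float64(-1.1), np.float64(0.9)] [np.float64(0.0046), np.float64(0.0006), np.float64(-0.0036)]
[np.float64(4.4), np.float64(-1.2), np.float64(24.2)] [np.float64(0.0039), np.float64(-0.3485), np.float64(-0.0044)]
[np.float64(11.9), np.float64(-1.3), np.float64(37.5)] [np.float64(0.0035), np.float64(-0.523), np.float64(-0.0047)]
[np.float64(14.5), np.float64(-1.3), np.float64(39.5)] [np.float64(0.0033), np.float64(-0.6103), np.float64(-0.0049)]
[np.float64(15.3), np.float64(-1.3), np.float64(35.9)] [np.float64(0.0031), np.float64(-0.6976), np.float64(-0.0051)]
[np.float64(16.5), np.float64(-1.3), np.float64(32.4)] [np.float64(0.0029), np.float64(-0.7848), np.float64(-0.0052)]
[np.float64(17.9), np.float64(-1.3), np.float64(29.0)] [np.float64(0.0027), np.float64(-0.8721), np.float64(-0.0054)]
[np.float64(21.6), np.float64(-1.3), np.float64(22.7)] [np.float64(0.0023), np.float64(-1.0466), np.float64(-0.0057)]
[np.float64(25.4), np.float64(-1.2), np.float64(18.1)] [np.float64(0.0019), np.float64(-1.1863), np.float64(-0.0059)]
```

View pics/s2c.png

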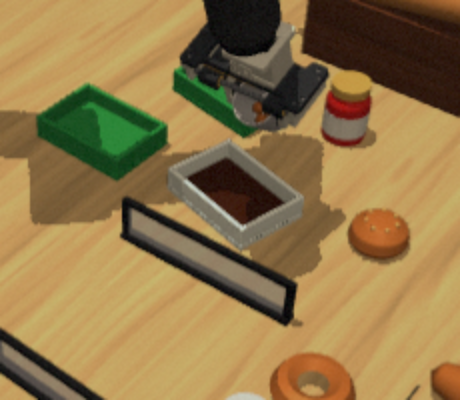

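The cup is tilted with its mouth toward -y and the nuts are still inside at crop (262,108). The dish is below at (235,195). I'm continuing the pour slowly.

Request:
{"method": "carry_out", "body": {
  "deltas": [
    [0,[-1,-1,6],[0.004,-0.08,-0.004]],
    [0,[2,-1,15],[0.004,-0.2,-0.004]],
    [0,[4,-1,24],[0.004,-0.33,-0.004]],
    [0,[8,-1,31],[0.004,-0.43,-0.004]],
    [0,[12,-1,37],[0.004,-0.51,-0.005]],
    [0,[14,-1,39],[0.003,-0.57,-0.005]],
    [0,[15,-1,38],[0.003,-0.62,-0.005]],
    [0,[15,-1,36],[0.003,-0.67,-0.005]],
    [0,[16,-1,34],[0.003,-0.72,-0.005]],
    [0,[16,-1,33],[0.003,-0.76,-0.005]],
    [0,[17,-1,31],[0.003,-0.81,-0.005]],
    [0,[18,-1,29],[0.003,-0.86,-0.005]]
  ]
}}

```text
time_s: 8.85
tcp_pos: [0.4842, 0.3484, 0.1035]
eef_rot: [-179.8, 69.3, -89.6]
contact_force: [-0.0, -0.3, -1.6]
gripper_width: 0.0674
gripper_force: 30.0
```

Run:
```python
from h import *
def P(th,lz,ly=.318):
    t=np.radians(th); m=np.array([-np.sin(t),np.cos(t)]); l=np.array([-np.cos(t),-np.sin(t)])
    g=np.array([ly,lz])-.018*m-.034*l
    return ((.484,g[0],g[1]),tool(180,th-30))
delta([P(100,.072),P(110,.072),P(120,.074),P(128,.078)])
a,d=shot('scene','s3'); cv2.imwrite('pics/s3c.png',cv2.resize(a[100:300,250:480,::-1],(0,0),fx=2,fy=2))
```

```text
t 8.85 q [  3.9  32.  -16.6 -78.6 -72.3  46.2] F [-0.  -0.3 -1.6] w 0.0674 gf 30.0 grasp [484.3 330.6 110.2] rpy [-179.8   69.3  -89.6]
[np.float64(1.5), np.float64(0.3), np.float64(-0.2)] [np.float64(0.0039), np.float64(-0.0117), np.float64(0.0027)]
[np.float64(-0.9), np.float64(0.3), np.float64(-7.2)] [np.float64(0.0042), np.float64(-0.1862), np.float64(0.0024)]
[np.float64(-3.9), np.float64(0.3), np.float64(-15.1)] [np.float64(0.0044), np.float64(-0.3607), np.float64(0.002)]
[np.float64(-7.6), np.float64(0.3), np.float64(-22.5)] [np.float64(0.0045), np.float64(-0.5004), np.float64(0.0017)]
```

View pics/s3c.png

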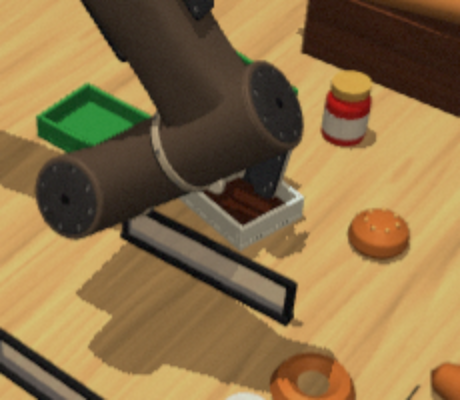

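Run:
```python
from h import *
a,d=shot('top','t2'); C=cloud('top',d)*1000
print('arm profile x~484 over y:')
m=(abs(C[...,0]-484)<6)
for y in range(-100,420,20):
    k=m&(abs(C[...,1]-y)<6)
    if k.any(): print(y,C[k][:,2].max().round(),end=' | ')
print()
for y in (80,140,180):
  k=(abs(C[...,1]-y)<6)&(C[...,2]>100)&(C[...,0]>380); print(y,C[k][:,0].min().round(),C[k][:,0].max().round(),C[k][:,2].max().round())
cv2.imwrite('pics/t2c.png',cv2.resize(a[150:350,150:350,::-1],(0,0),fx=2.5,fy=2.5))
```

```text
arm profile x~484 over y:
-100 2.0 | -80 236.0 | -60 289.0 | -40 304.0 | -20 574.0 | 0 604.0 | 20 608.0 | 40 603.0 | 60 596.0 | 80 578.0 | 120 238.0 | 140 233.0 | 160 226.0 | 180 220.0 | 200 202.0 | 220 177.0 | 240 171.0 | 260 167.0 | 280 163.0 | 300 88.0 | 320 143.0 | 340 148.0 | 360 149.0 | 380 151.0 | 
80 380.0 696.0 676.0
140 438.0 959.0 233.0
180 446.0 533.0 220.0
```

View pics/t2c.png

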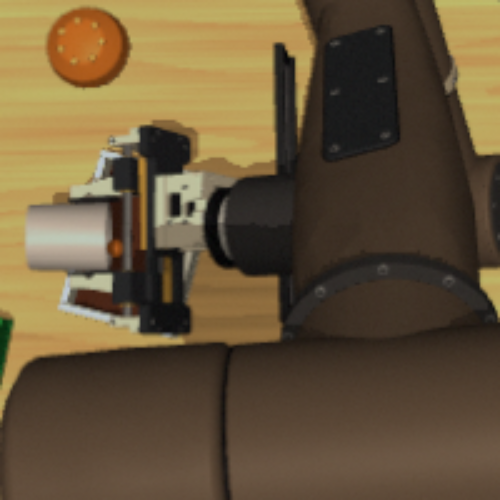

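The cup is horizontal with a nut at its lip at crop (115,247). The wrist bottom is about 145 mm up over the divider, so I tilt only to 110°, raised a little.

Request:
{"method": "carry_out", "body": {
  "deltas": [
    [0,[1,0,-1],[0.004,-0.03,0.002]],
    [0,[-2,0,-2],[0.004,-0.06,0.002]],
    [0,[-4,0,-4],[0.004,-0.09,0.002]],
    [0,[-6,0,-6],[0.004,-0.13,0.002]],
    [0,[-8,0,-8],[0.004,-0.17,0.002]],
    [0,[-9,0,-9],[0.004,-0.19,0.002]],
    [0,[-9,0,-9],[0.004,-0.19,0.002]],
    [0,[-9,0,-9],[0.004,-0.19,0.002]],
    [0,[-9,0,-9],[0.004,-0.19,0.002]],
    [0,[-9,0,-9],[0.004,-0.19,0.002]]
  ]
}}

```text
time_s: 9.95
tcp_pos: [0.4852, 0.3433, 0.1164]
eef_rot: [-178.6, 80.2, -88.8]
contact_force: [-0.1, -0.8, -0.7]
gripper_width: 0.0678
gripper_force: 30.0
```

```bash
cat > nuts.py <<'E'
from h import *
import sys
def nuts(n,f):
    a,d=shot(n,f); hsv=cv2.cvtColor(a,cv2.COLOR_RGB2HSV); C=cloud(n,d)*1000
    m=((hsv[...,0]<16)&(hsv[...,1]>150)&(hsv[...,2]>100)).astype(np.uint8)
    k,l,st,ce=cv2.connectedComponentsWithStats(m)
    for i in range(1,k):
        if 8<st[i,4]<400: print(n,ce[i].round(),st[i,4],np.median(C[l==i],0).round())
nuts('top',sys.argv[1]+'t'); nuts('scene',sys.argv[1]+'s')
delta([])
E
python3 nuts.py n1
```

```text
top [407.  50.] 12 [ 972. -226.   97.]
top [405.  65.] 59 [ 932. -220.   97.]
top [311.  62.] 24 [942.  18. 100.]
top [231.  74.] 69 [918. 220.  93.]
top [216.  68.] 13 [932. 259. 102.]
top [311.  70.] 9 [922.  21.  98.]
top [322.  80.] 39 [893.  -9.  92.]
top [414.  81.] 23 [ 891. -240.   90.]
top [220.  84.] 9 [894. 251.  93.]
top [  1. 167.] 30 [663. 744. 207.]
top [526. 231.] 195 [ 509. -535.   18.]
top [112. 236.] 119 [508. 521.  75.]
top [  0. 322.] 21 [302. 769. 145.]
scene [423. 153.] 210 [539. 520.  71.]
scene [420. 170.] 56 [542. 519.   6.]
scene [508. 270.] 339 [946. 218.  89.]
scene [457. 317.] 9 [919.  10. 103.]
scene [147. 411.] 350 [ 514. -538.   18.]
t 10.05 q [ -1.   38.5 -16.5 -83.7 -82.4  54.9] F [ 0.5  0.3 -1.4] w 0.0675 gf 30.0 grasp [485.2 324.5 119.5] rpy [-178.7   80.2  -88.9]
```

Run:
```python
from h import *
def P(th,lz,ly=.318):
    t=np.radians(th); m=np.array([-np.sin(t),np.cos(t)]); l=np.array([-np.cos(t),-np.sin(t)])
    g=np.array([ly,lz])-.018*m-.034*l
    return ((.484,g[0],g[1]),tool(180,th-30))
delta([P(90,.09),P(70,.12),P(50,.16),P(30,.20)])
```

```text
t 10.05 q [ -1.   38.5 -16.5 -83.7 -82.4  54.9] F [ 0.5  0.3 -1.4] w 0.0675 gf 30.0 grasp [485.2 324.5 119.5] rpy [-178.7   80.2  -88.9]
[np.float64(0.2), np.float64(1.3), np.float64(9.4)] [np.float64(-0.0042), np.float64(0.3526), np.float64(0.0026)]
[np.float64(-17.4), np.float64(1.2), np.float64(12.8)] [np.float64(-0.0047), np.float64(0.7016), np.float64(0.0019)]
[np.float64(-42.6), np.float64(1.1), np.float64(9.8)] [np.float64(-0.0051), np.float64(1.0507), np.float64(0.0011)]
[np.float64(-67.4), np.float64(1.0), np.float64(1.8)] [np.float64(-0.0054), np.float64(1.3998), np.float64(0.0002)]
```

Request:
{"method": "carry_out", "body": {
  "deltas": [
    [0,[0,0,0],[0,0,0]],
    [0,[0,0,2],[0,0.1,0]],
    [0,[0,1,6],[0,0.22,0.002]],
    [0,[0,1,9],[-0.004,0.35,0.002]],
    [0,[-5,1,11],[-0.004,0.47,0.002]],
    [0,[-11,1,12],[-0.004,0.59,0.002]],
    [0,[-17,1,13],[-0.005,0.7,0.002]],
    [0,[-26,1,12],[-0.005,0.82,0.002]],
    [0,[-34,1,11],[-0.005,0.94,0.001]],
    [0,[-43,1,10],[-0.005,1.05,0.001]],
    [0,[-43,1,10],[-0.005,1.05,0.001]],
    [0,[-43,1,10],[-0.005,1.05,0.001]]
  ]
}}

```text
time_s: 11.25
tcp_pos: [0.4825, 0.3611, 0.1564]
eef_rot: [179.9, 20.1, -89.9]
contact_force: [-0.4, -0.3, -2.2]
gripper_width: 0.0676
gripper_force: 30.0
```

```bash
python3 nuts.py n2 | awk '/t [0-9.]+ q/||($0 ~ /\[/ && 1)'
python3 - <<'E'
from h import *
a=np.load('pics/n2t.npz')['a'];b=np.load('pics/n2s.npz')['a']
cv2.imwrite('pics/n2c.png',np.hstack([cv2.resize(a[180:320,150:290,::-1],(390,390)),cv2.resize(b[120:260,290:430,::-1],(390,390))]))
E
```

```text
top [406.  52.] 19 [ 967. -226.   98.]
top [311.  61.] 30 [943.  18. 100.]
top [404.  59.] 10 [ 946. -219.  100.]
top [405.  65.] 18 [ 931. -220.   97.]
top [216.  69.] 15 [928. 260. 100.]
top [234.  71.] 20 [925. 216.  92.]
top [405.  70.] 10 [ 917. -220.   98.]
top [311.  72.] 10 [917.  19.  94.]
top [407.  77.] 12 [ 902. -224.   92.]
top [321.  81.] 33 [893.  -6.  92.]
top [225.  84.] 24 [893. 238.  91.]
top [414.  81.] 13 [ 891. -242.   90.]
top [  1. 166.] 22 [667. 745. 207.]
top [  0. 180.] 15 [632. 746. 204.]
top [  1. 193.] 13 [603. 749. 197.]
top [526. 231.] 183 [ 509. -535.   19.]
top [116. 225.] 10 [536. 516.  74.]
top [224. 239.] 21 [502. 251.  27.]
top [222. 248.] 21 [479. 256.  28.]
top [215. 252.] 26 [471. 274.  27.]
top [219. 257.] 22 [456. 264.  29.]
top [  1. 296.] 18 [364. 763. 156.]
top [  0. 322.] 22 [301. 769. 144.]
scene [133.  35.] 173 [-797.  475.   68.]
scene [270.  60.] 339 [-848. 1323. -394.]
scene [286.  53.] 24 [-830. 1433. -391.]
scene [289.  52.] 9 [-830. 1462. -395.]
scene [294.  52.] 11 [-807. 1484. -392.]
scene [424. 153.] 181 [540. 521.  72.]
scene [424. 171.] 34 [552. 520.   7.]
scene [358. 198.] 25 [476. 271.  28.]
scene [508. 270.] 317 [947. 219.  90.]
scene [147. 411.] 337 [ 515. -538.   18.]
t 11.35 q [ 45.2  12.2 -16.4 -19.  -48.6 -34.2] F [ 0.1 -0.6 -1.6] w 0.0678 gf 30.0 grasp [483.4 353.  173.5] rpy [179.8  20.1 -90.1]
```

View pics/n2c.png

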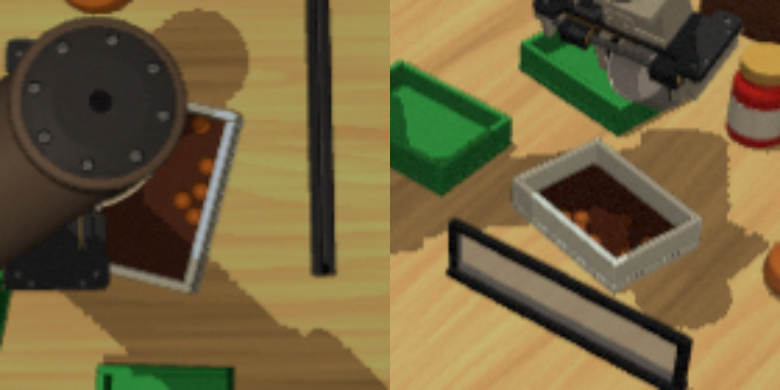

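Five nuts are visible in the dish along its right wall (crop (182–207,125–215)). The sixth may be hidden under the wrist, so I'll level the cup beside the dish and count again.

Run:
```python
from h import *
delta([((.49,.25,.22),tool(180,-5)),((.5265,.05,.22),tool(180,-30)),((.5265,.0233,.0585),tool(180,-30))])
```

```text
t 11.35 q [ 45.2  12.2 -16.4 -19.  -48.6 -34.2] F [ 0.1 -0.6 -1.6] w 0.0678 gf 30.0 grasp [483.4 353.  173.5] rpy [179.8  20.1 -90.1]
[np.float64(88.8), np.float64(-6.6), np.float64(-80.8)] [np.float64(0.0026), np.float64(0.4378), np.float64(-0.0012)]
[np.float64(283.1), np.float64(-43.3), np.float64(-154.6)] [np.float64(0.0029), np.float64(0.8742), np.float64(-0.0006)]
[np.float64(363.7), np.float64(-43.7), np.float64(-12.1)] [np.float64(0.0029), np.float64(0.8742), np.float64(-0.0006)]
```

Request:
{"method": "carry_out", "body": {
  "deltas": [
    [0,[20,-1,-25],[0,0.08,0]],
    [0,[50,-4,-55],[0,0.2,0]],
    [0,[89,-7,-81],[0,0.32,0]],
    [0,[125,-14,-95],[0.002,0.44,0]],
    [0,[160,-20,-108],[0.002,0.54,0]],
    [0,[195,-27,-121],[0.002,0.64,0]],
    [0,[228,-33,-134],[0.003,0.74,0]],
    [0,[255,-38,-144],[0.003,0.82,0]],
    [0,[273,-42,-151],[0.003,0.86,0]],
    [0,[283,-43,-155],[0.003,0.874,0]],
    [0,[283,-43,-155],[0.003,0.874,0]],
    [0,[283,-43,-155],[0.003,0.874,0]]
  ]
}}

```text
time_s: 12.55
tcp_pos: [0.5271, 0.0409, 0.2051]
eef_rot: [-179.9, -29.9, -90.2]
contact_force: [0.9, -0.3, -1.6]
gripper_width: 0.0677
gripper_force: 30.0
```

```bash
python3 nuts.py n3 | grep -E "^(top|scene).* (2|3)[0-9]\.\]|q"
python3 - <<'E'
from h import *
delta([((.5265,.0233,.0585),tool(180,-30))])
a=np.load('pics/n3t.npz')['a'];b=np.load('pics/n3s.npz')['a']
cv2.imwrite('pics/n3c.png',np.hstack([cv2.resize(a[180:320,150:290,::-1],(390,390)),cv2.resize(b[120:260,290:430,::-1],(390,390))]))
E
```

```text
top [224. 239.] 23 [502. 251.  29.]
top [221. 248.] 26 [479. 258.  27.]
top [215. 252.] 26 [471. 274.  28.]
top [219. 257.] 24 [456. 263.  29.]
scene [136.  36.] 294 [-781.  477.   68.]
scene [358. 198.] 25 [475. 271.  27.]
t 12.65 q [ 41.5  14.3 -27.   23.4 -71.  -53.6] F [ 0.   0.2 -0.8] w 0.0679 gf 30.0 grasp [527.2  51.1 221.9] rpy [-179.8  -29.9  -90.1]
t 12.65 q [ 41.5  14.3 -27.   23.4 -71.  -53.6] F [ 0.   0.2 -0.8] w 0.0679 gf 30.0 grasp [527.2  51.1 221.9] rpy [-179.8  -29.9  -90.1]
[np.float64(-57.4), np.float64(1.2), np.float64(155.5)] [np.float64(-0.0023), np.float64(0.0014), np.float64(-0.0019)]
```

```bash
cat > dn.py <<'E'
from h import *
import sys
z=np.load('pics/'+sys.argv[1]+'.npz'); n=sys.argv[2]; a,d=z['a'],z['d']; C=cloud(n,d)*1000
q=(C[...,:2]-[482.4,300.5])@np.array([[np.cos(t:=np.radians(-15.1)),-np.sin(t)],[np.sin(t),np.cos(t)]])
ins=(abs(q[...,0])<79)&(abs(q[...,1])<54)&(C[...,2]>-5)&(C[...,2]<38)
print('inside px',ins.sum(),'z hist',np.histogram(C[ins][:,2],[-5,5,9,15,18,22,26,30,38])[0])
m=(ins&(C[...,2]>20)).astype(np.uint8); k,l,st,ce=cv2.connectedComponentsWithStats(m)
for i in range(1,k): print(ce[i].round(1),st[i,4],C[l==i].mean(0).round(),a[l==i].mean(0).round())
hs=cv2.cvtColor(a,cv2.COLOR_RGB2HSV); b=(ins&(hs[...,1]>130)&(hs[...,2]>75)).astype(np.uint8); k,l,st,ce=cv2.connectedComponentsWithStats(b)
print('col',[(ce[i].round(),st[i,4],C[l==i].mean(0).round()) for i in range(1,k) if st[i,4]>3])
E
python3 dn.py n3t top; python3 dn.py n3s scene
```

```text
inside px 1945 z hist [  15  237 1264  203   34   50   66   76]
[228. 234.] 3 [514. 239.  36.] [144. 143. 137.]
[209. 236.] 1 [512. 291.  22.] [70. 37. 26.]
[223.7 239.2] 36 [502. 252.  29.] [125.  71.  32.]
[202. 242.] 1 [497. 310.  20.] [44. 22. 15.]
[218.8 252.1] 102 [469. 265.  27.] [124.  68.  27.]
[180.8 259.5] 46 [452. 363.  27.] [74. 70. 60.]
[223. 253.] 1 [466. 252.  37.] [146. 148. 145.]
[221. 264.] 1 [438. 257.  38.] [157. 151. 133.]
[220. 266.] 1 [433. 260.  34.] [127. 118. 100.]
[219. 270.] 1 [423. 262.  38.] [132. 124. 106.]
[182. 273.] 3 [417. 358.  35.] [131. 124. 105.]
[190. 273.] 1 [417. 341.  20.] [43. 21. 12.]
[187. 274.] 1 [414. 346.  32.] [113. 105.  88.]
[190. 275.] 3 [411. 337.  36.] [128. 121. 103.]
[218. 274.] 1 [413. 265.  38.] [133. 125. 106.]
[195. 276.] 1 [409. 324.  35.] [111. 104.  88.]
[198.5 277. ] 2 [406. 315.  34.] [118. 112.  94.]
[203. 278.] 1 [403. 304.  35.] [109. 102.  85.]
[207. 279.] 1 [400. 293.  37.] [107. 100.  85.]
[217. 278.] 1 [403. 267.  37.] [140. 133. 115.]
[209. 280.] 1 [398. 288.  36.] [143. 136. 115.]
[211.5 280.5] 2 [396. 282.  
[... 802 characters left out ...]
352. 202.] 1 [468. 251.  21.] [123. 116. 101.]
[388. 203.] 1 [561. 296.  38.] [75. 61. 51.]
[390. 202.] 1 [561. 307.  34.] [79. 65. 55.]
[363.2 205.1] 12 [507. 251.  30.] [124.  83.  55.]
[381.6 205.8] 9 [550. 281.  31.] [95. 65. 43.]
[386. 204.] 1 [559. 288.  38.] [77. 61. 48.]
[374.2 209.7] 9 [542. 255.  30.] [125.  83.  55.]
[369.5 211.5] 2 [540. 233.  37.] [148. 145. 133.]
col [(array([353., 196.]), np.int32(5), array([461., 265.,  29.])), (array([358., 199.]), np.int32(29), array([477., 270.,  26.])), (array([364., 205.]), np.int32(8), array([507., 254.,  28.])), (array([382., 206.]), np.int32(4), array([550., 282.,  32.])), (array([374., 210.]), np.int32(7), array([540., 256.,  28.]))]
```

In total I count six nuts in the dish: (502,252), (479,257), (471,274), (456,264), (541,255), (550,282). Now I'm setting the cup back down.

Request:
{"method": "carry_out", "body": {
  "deltas": [
    [0,[-8,0,20],[0,0,0]],
    [0,[-20,0,52],[0,0,0]],
    [0,[-32,1,84],[0,0,0]],
    [0,[-43,1,115],[0,0,0]],
    [0,[-50,1,135],[0,0,0]],
    [0,[-54,1,147],[0,0,0]],
    [0,[-56,1,152],[0,0,0]],
    [0,[-57,1,155],[-0.002,0,-0.002]],
    [0,[-57,1,155],[-0.002,0,-0.002]]
  ]
}}

```text
time_s: 13.55
tcp_pos: [0.527, 0.0135, 0.0429]
eef_rot: [-180.0, -30.0, -90.0]
contact_force: [-0.5, 0.5, -1.2]
gripper_width: 0.0676
gripper_force: 30.0
```

Run:
```python
from h import *
delta([((.5265,.0233,.0574),tool(180,-30))])
```

```text
t 13.55 q [ 37.9  24.6 -39.9  31.3 -49.5 -63.4] F [-0.5  0.5 -1.2] w 0.0676 gf 30.0 grasp [527.   23.   59.4] rpy [-180.  -30.  -90.]
[np.float64(-1.3), np.float64(0.5), np.float64(1.6)] [np.float64(-0.0008), np.float64(0.0003), np.float64(0.0006)]
```

Request:
{"method": "carry_out", "body": {
  "deltas": [
    [0,[-0.6,0,1],[0,0,0]],
    [0,[-1.2,0,2],[0,0,0]],
    [0,[-1.2,0,2],[0,0,0]],
    [0,[-1.2,0,2],[0,0,0]]
  ]
}}

```text
time_s: 13.95
tcp_pos: [0.5271, 0.0133, 0.041]
eef_rot: [-179.9, -30.0, -90.0]
contact_force: [-0.3, 1.0, 6.4]
gripper_width: 0.0674
gripper_force: 30.0
```

Run:
```python
from h import *
delta([])
```

```text
t 13.95 q [ 37.9  24.8 -40.   31.5 -49.2 -63.7] F [-0.3  1.   6.4] w 0.0674 gf 30.0 grasp [527.1  22.8  57.4] rpy [-179.9  -30.   -90. ]
```

Contact is at the original height. I'm opening, then backing off along the tool axis.

Request:
{"method": "carry_out", "body": {
  "deltas": [
    [0.82,[0,0,0],[0,0,0]],
    [0.9,[0,0,0],[0,0,0]],
    [1,[0,0,0],[0,0,0]],
    [1,[0,0,0],[0,0,0]],
    [1,[0,0,-10],[0,0,0]],
    [1,[0,0,-30],[0,0,0]],
    [1,[0,0,-60],[0,0,0]],
    [1,[0,0,-100],[0,0,0]],
    [1,[0,0,-140],[0,0,0]],
    [1,[0,0,-140],[0,0,0]]
  ]
}}

```text
time_s: 14.95
tcp_pos: [0.5291, 0.0873, 0.166]
eef_rot: [-179.6, -29.7, -90.0]
contact_force: [-0.3, 0.2, -0.5]
gripper_width: 0.0874
gripper_force: 0.0
```

```bash
python3 - <<'E'
from h import *
a,d=shot('top','t4'); C=cloud('top',d)*1000
s=np.s_[200:250,290:335]; P=C[s].reshape(-1,3); hs=cv2.cvtColor(a,cv2.COLOR_RGB2HSV)[s].reshape(-1,3)
R=P[(P[:,2]>66)&(P[:,2]<90)&(abs(P[:,0]-527)<45)&(abs(P[:,1]-23)<45)]
print('rim',len(R),R.min(0).round(),R.max(0).round())
I=(np.hypot(P[:,0]-527,P[:,1]-23)<24)&(P[:,2]<66); print('inside z',np.percentile(P[I][:,2],[5,50,95]).round(),'brown',((hs[:,0]<16)&(hs[:,1]>150)&I).sum())
ys=.5*np.radians(0)
delta([((.50,-.05,.28),tool(180,0)),((.456,-.316,.20),tool(109.5,0))])
E
shot=1; python3 dn.py t4 top | tail -1
```

```text
rim 120 [493.  -9.  66.] [559.  56.  81.]
inside z [-1.  4.  9.] brown 0
t 15.0 q [ 44.9  18.2 -27.2  22.5 -68.  -57.6] F [-0.5  0.6 -1. ] w 0.0875 gf 0.0 grasp [527.6  95.1 180.2] rpy [-179.8  -29.8  -90. ]
[np.float64(166.0), np.float64(27.7), np.float64(-17.1)] [np.float64(-0.004), np.float64(-0.52), np.float64(0.0016)]
[np.float64(357.1), np.float64(72.7), np.float64(184.3)] [np.float64(-0.3231), np.float64(-0.4497), np.float64(1.2028)]
col [(array([223., 239.]), np.int32(32), array([502., 253.,  26.])), (array([218., 252.]), np.int32(104), array([469., 267.,  25.]))]
```

The cup is empty and upright. I'm moving to the stencil.

Request:
{"method": "carry_out", "body": {
  "deltas": [
    [1,[55,10,-6],[0,-0.12,0]],
    [1,[110,19,-12],[0,-0.26,0]],
    [1,[166,28,-17],[-0.004,-0.4,0.002]],
    [1,[166,28,-17],[-0.004,-0.52,0.002]],
    [1,[200,36,18],[-0.05,-0.51,0.21]],
    [1,[230,43,50],[-0.1,-0.5,0.42]],
    [1,[260,50,82],[-0.16,-0.49,0.62]],
    [1,[290,57,114],[-0.21,-0.48,0.81]],
    [1,[320,64,146],[-0.27,-0.465,1.01]],
    [1,[357,73,184],[-0.323,-0.45,1.203]],
    [1,[357,73,184],[-0.323,-0.45,1.203]],
    [1,[357,73,184],[-0.323,-0.45,1.203]]
  ]
}}

```text
time_s: 16.2
tcp_pos: [0.4517, -0.3195, 0.1788]
eef_rot: [-180.0, -0.4, -159.4]
contact_force: [-0.2, 0.1, 0.1]
gripper_width: 0.0881
gripper_force: 0.0
```

```bash
python3 nuts.py n5 >/dev/null; python3 dn.py n5t top | tail -1;python3 dn.py n5s scene | tail -1
python3 - <<'E'
from h import *
a=np.load('pics/n5t.npz')['a']; hsv=cv2.cvtColor(np.load('pics/t4.npz')['a'],cv2.COLOR_RGB2HSV)
blue=((hsv[...,0]>100)&(hsv[...,0]<130)&(hsv[...,1]>110)).astype(np.uint8)*255; blue[:200]=0;blue[310:]=0
c=max(cv2.findContours(blue,cv2.RETR_EXTERNAL,cv2.CHAIN_APPROX_NONE)[0],key=cv2.contourArea)
W=world('top',c.reshape(-1,2),.004)[:,:2]*1000
print(cv2.minAreaRect(W.astype(np.float32)))
z=np.load('pics/n5s.npz'); hs=cv2.cvtColor(z['a'],cv2.COLOR_RGB2HSV); b2=((hs[...,0]>100)&(hs[...,0]<130)&(hs[...,1]>110)).astype(np.uint8)*255
c=max(cv2.findContours(b2,cv2.RETR_EXTERNAL,cv2.CHAIN_APPROX_NONE)[0],key=cv2.contourArea)
print('scene',cv2.minAreaRect((world('scene',c.reshape(-1,2),.003)[:,:2]*1000).astype(np.float32)))
delta([((.4563,-.3158,.10),tool(109.3)),((.4563,-.3158,.036),tool(109.3))])
E
```

```text
col [(array([212., 222.]), np.int32(41), array([548., 284.,  25.])), (array([222., 225.]), np.int32(37), array([541., 257.,  25.])), (array([223., 239.]), np.int32(34), array([503., 253.,  26.])), (array([218., 252.]), np.int32(105), array([469., 267.,  25.]))]
col [(array([357., 198.]), np.int32(43), array([471., 272.,  25.])), (array([364., 205.]), np.int32(9), array([507., 254.,  28.])), (array([381., 205.]), np.int32(7), array([546., 286.,  27.])), (array([374., 210.]), np.int32(8), array([538., 258.,  26.]))]
((456.67401123046875, -315.8417053222656), (168.49765014648438, 119.17587280273438), 19.062637329101562)
scene ((459.49395751953125, -316.53131103515625), (168.84176635742188, 119.50481414794922), 19.20256996154785)
t 16.3 q [-14.7  11.3 -18.7   0.3 -60.2 -54.6] F [ 0.7 -0.5  0.5] w 0.0876 gf 0.0 grasp [ 452.7 -318.4  198.6] rpy [-179.9   -0.4 -159.1]
[np.float64(-5.0), np.float64(1.3), np.float64(98.6)] [np.float64(-0.0013), np.float64(-0.0064), np.float64(0.028)]
[np.float64(-5.4), np.float64(1.4), np.float64(162.6)] [np.float64(-0.0013), np.float64(-0.0064), np.float64(0.028)]
```

All six nuts are in the dish: three single, plus a cluster of 105 px, about three nuts. I'm descending on the grip.

Request:
{"method": "carry_out", "body": {
  "deltas": [
    [1,[-5,1,40],[0,-0.006,0.029]],
    [1,[-5,1,80],[0,-0.006,0.029]],
    [1,[-5,1,115],[0,-0.006,0.029]],
    [1,[-5,1,140],[0,-0.006,0.029]],
    [1,[-5,1,155],[0,-0.006,0.029]],
    [1,[-5,1,162],[0,-0.006,0.029]],
    [1,[-5,1,162],[0,-0.006,0.029]],
    [1,[-5,1,162],[0,-0.006,0.029]]
  ]
}}

```text
time_s: 17.1
tcp_pos: [0.458, -0.3161, 0.0194]
eef_rot: [-179.8, 0.1, -160.4]
contact_force: [0.3, -0.9, 0.0]
gripper_width: 0.0878
gripper_force: 0.0
```

Run:
```python
from h import *
delta([((.457,-.3158,.036),tool(109.1))])
```

```text
t 17.1 q [-14.4  22.2 -28.6   0.2 -39.1 -56.2] F [ 0.3 -0.9  0. ] w 0.0878 gf 0.0 grasp [ 458.  -316.1   38.4] rpy [-1.798e+02  1.000e-01 -1.604e+02]
[np.float64(0.8), np.float64(0.6), np.float64(2.4)] [np.float64(-0.0036), np.float64(0.0018), np.float64(0.0086)]
```

Request:
{"method": "carry_out", "body": {
  "deltas": [
    [0.5,[1,0.5,2],[-0.004,0.002,0.008]],
    [0.5,[1,0.5,2],[-0.004,0.002,0.008]],
    [0.3,[1,0.5,2],[-0.004,0.002,0.008]],
    [0.2,[1,0.5,2],[-0.004,0.002,0.008]],
    [0,[1,0.5,2],[-0.004,0.002,0.008]],
    [0,[1,0.5,2],[-0.004,0.002,0.008]],
    [0,[1,0.5,2],[-0.004,0.002,0.008]],
    [0,[1,0.5,2],[-0.004,0.002,0.008]],
    [0,[1,0.5,2],[-0.004,0.002,0.008]]
  ],
  "squeeze": 40
}}

```text
time_s: 18.0
tcp_pos: [0.4564, -0.316, 0.0166]
eef_rot: [179.9, -0.1, -161.0]
contact_force: [0.5, -0.5, 0.2]
gripper_width: 0.0213
gripper_force: 0.0
```

Run:
```python
from h import *
p,R,s=pose()
ya=np.degrees(np.arctan2(*R.as_matrix()[1::-1,1])); print('yang',ya)
g=(p-R.apply(G))
delta([((g[0],g[1],.18),tool(ya)),((.56,-.05,.18),tool(ya)),((.482,.30,.18),tool(109.1-34.2))])
```

```text
yang 109.02141376329779
t 18.0 q [-14.5  22.4 -28.5  -0.  -39.1 -56.5] F [ 0.5 -0.5  0.2] w 0.0213 gf 0.0 grasp [ 456.4 -316.    35.6] rpy [ 1.799e+02 -1.000e-01 -1.610e+02]
[np.float64(0.1), np.float64(0.1), np.float64(-144.4)] [np.float64(0.001), np.float64(-0.0009), np.float64(0.0)]
[np.float64(-184.5), np.float64(217.8), np.float64(-144.3)] [np.float64(0.001), np.float64(-0.0009), np.float64(0.0)]
[np.float64(-224.9), np.float64(574.1), np.float64(-144.0)] [np.float64(0.0007), np.float64(-0.0012), np.float64(0.5955)]
```

Request:
{"method": "carry_out", "body": {
  "deltas": [
    [0,[0,0,0],[0,0,0]],
    [0,[0,0,0],[0,0,0]],
    [0,[0,0,0],[0,0,0]],
    [0,[0,0,0],[0,0,0]],
    [0,[0,0,0],[0,0,0]],
    [0,[0,0,-3],[0,0,0]],
    [0,[0,0,-12],[0,0,0]],
    [0,[0,0,-27],[0,0,0]],
    [0,[0,0,-45],[0,0,0]],
    [0,[0,0,-65],[0,0,0]],
    [0,[0,0,-85],[0,0,0]],
    [0,[0,0,-105],[0,0,0]]
  ]
}}

```text
time_s: 19.2
tcp_pos: [0.4563, -0.316, 0.1231]
eef_rot: [179.9, -0.0, -161.0]
contact_force: [-0.1, -0.2, -1.2]
gripper_width: 0.0116
gripper_force: 40.0
```

Run:
```python
from h import *
delta([((.4564,-.316,.18),tool(109.02)),((.50,-.15,.185),tool(109.02)),((.53,-.05,.185),tool(109.02)),((.53,.10,.185),tool(95)),((.482,.30,.185),tool(74.9))])
```

```text
t 19.2 q [-14.5  14.6 -22.5  -0.  -52.9 -56.5] F [-0.1 -0.2 -1.2] w 0.0116 gf 40.0 grasp [ 456.3 -316.   142.1] rpy [ 179.9   -0.  -161. ]
[np.float64(-0.1), np.float64(-0.0), np.float64(-37.9)] [np.float64(0.001), np.float64(-0.0006), np.float64(-0.0001)]
[np.float64(-95.4), np.float64(142.7), np.float64(-42.8)] [np.float64(0.001), np.float64(-0.0006), np.float64(-0.0001)]
[np.float64(-156.3), np.float64(227.5), np.float64(-42.8)] [np.float64(0.001), np.float64(-0.0006), np.float64(-0.0001)]
[np.float64(-205.2), np.float64(369.3), np.float64(-42.7)] [np.float64(0.0009), np.float64(-0.0008), np.float64(0.2446)]
[np.float64(-225.0), np.float64(574.0), np.float64(-42.5)] [np.float64(0.0007), np.float64(-0.0009), np.float64(0.5954)]
```

Request:
{"method": "carry_out", "body": {
  "deltas": [
    [0,[-2,2,-20],[0,0,0]],
    [0,[-12,16,-36],[0,0,0]],
    [0,[-32,45,-43],[0,0,0]],
    [0,[-53,78,-43],[0,0,0]],
    [0,[-75,112,-43],[0,0,0]],
    [0,[-97,146,-43],[0,0,0]],
    [0,[-120,180,-43],[0,0,0.01]],
    [0,[-143,214,-43],[0,0,0.04]],
    [0,[-162,250,-43],[0,0,0.08]],
    [0,[-178,288,-43],[0,0,0.13]],
    [0,[-192,327,-43],[0,0,0.19]],
    [0,[-205,366,-43],[0,0,0.25]]
  ]
}}

```text
time_s: 20.4
tcp_pos: [0.5308, 0.0984, 0.1656]
eef_rot: [179.9, -0.0, -175.4]
contact_force: [0.2, 0.8, -1.2]
gripper_width: 0.0119
gripper_force: 40.0
```

Run:
```python
from h import *
delta([((.482,.30,.185),tool(74.9))])
```

```text
t 20.4 q [ 3.130e+01  1.070e+01 -2.130e+01 -1.000e-01 -5.800e+01 -1.167e+02] F [ 0.2  0.8 -1.2] w 0.0119 gf 40.0 grasp [530.8  98.4 184.6] rpy [ 179.9   -0.  -175.4]
[np.float64(32.6), np.float64(204.8), np.float64(-0.2)] [np.float64(0.0009), np.float64(-0.0008), np.float64(0.343)]
```

Request:
{"method": "carry_out", "body": {
  "deltas": [
    [0,[4,35,0],[0,0,0.05]],
    [0,[10,70,0],[0,0,0.11]],
    [0,[16,105,0],[0,0,0.17]],
    [0,[22,138,0],[0,0,0.23]],
    [0,[27,168,0],[0,0,0.28]],
    [0,[31,190,0],[0,0,0.32]],
    [0,[33,201,0],[0,0,0.34]],
    [0,[33,205,0],[0,0,0.343]],
    [0,[33,205,0],[0,0,0.343]],
    [0,[33,205,0],[0,0,0.343]]
  ]
}}

```text
time_s: 21.4
tcp_pos: [0.4814, 0.2977, 0.1652]
eef_rot: [180.0, -0.1, 165.1]
contact_force: [1.2, 0.2, -1.2]
gripper_width: 0.0114
gripper_force: 40.0
```

```bash
cat > st.py <<'E'
from h import *
import sys
f=sys.argv[1]
for n in('top','scene'):
    a,d=shot(n,f+n[0]); C=cloud(n,d)*1000; hs=cv2.cvtColor(a,cv2.COLOR_RGB2HSV)
    m=((hs[...,0]>98)&(hs[...,0]<132)&(hs[...,1]>100)&(hs[...,2]>30)&(abs(C[...,1]-300)<160)&(abs(C[...,0]-482)<160))
    P=C[m]; z0=np.median(P[:,2]); P=P[abs(P[:,2]-z0)<25]
    k=np.linalg.lstsq(np.c_[P[:,:2]-P[:,:2].mean(0),np.ones(len(P))],P[:,2],rcond=None)[0]
    print(n,len(P),'z top',z0.round(1),'tilt deg x,y',np.degrees(k[:2]).round(2))
    c=np.concatenate([x for x in cv2.findContours(m.astype(np.uint8),cv2.RETR_EXTERNAL,cv2.CHAIN_APPROX_NONE)[0] if cv2.contourArea(x)>20]).reshape(-1,2)
    W=(world(n,c,z0/1000)[:,:2]*1000).astype(np.float32); print('  rect',cv2.minAreaRect(W))
delta([((.4822,.3003,.185),tool(74.9))])
E
python3 st.py d1
```

```text
top 1120 z top 152.4 tilt deg x,y [-0.03 -0.1 ]
  rect ((481.5008850097656, 295.8541564941406), (121.53496551513672, 169.1735382080078), 74.98895263671875)
scene 778 z top 152.2 tilt deg x,y [ 0.01 -0.02]
  rect ((484.7941589355469, 295.1273498535156), (122.96761322021484, 172.42364501953125), 74.0567398071289)
t 21.5 q [ 5.150e+01  1.320e+01 -1.820e+01 -1.000e-01 -5.870e+01 -1.564e+02] F [-0.2 -0.1 -1.5] w 0.0118 gf 40.0 grasp [481.6 297.6 184.1] rpy [ 1.80e+02 -1.00e-01  1.65e+02]
[np.float64(0.1), np.float64(2.8), np.float64(-0.9)] [np.float64(0.0003), np.float64(-0.0014), np.float64(0.002)]
```

The stencil is level and nearly aligned. I'm shifting +3.5 mm in y and lowering 70 mm, then measuring again against the dish.

Request:
{"method": "carry_out", "body": {
  "deltas": [
    [0,[0,3.5,5],[0,0,0]],
    [0,[0,3.5,18],[0,0,0]],
    [0,[0,3.5,35],[0,0,0]],
    [0,[0,3.5,50],[0,0,0]],
    [0,[0,3.5,62],[0,0,0]],
    [0,[0,3.5,69],[0,0,0]],
    [0,[0,3.5,70],[0,0,0]],
    [0,[0,3.5,70],[0,0,0]],
    [0,[0,3.5,70],[0,0,0]]
  ]
}}

```text
time_s: 22.4
tcp_pos: [0.4826, 0.3021, 0.0956]
eef_rot: [179.9, -0.0, 165.0]
contact_force: [0.1, 0.6, -1.7]
gripper_width: 0.0117
gripper_force: 40.0
```

```bash
python3 st.py d2
python3 - <<'E'
from h import *
# dish rim via depth/white in scene0 for same-camera comparison
z=np.load('pics/scene0.npz'); C=cloud('scene',z['d'])*1000
m=(C[...,2]>34)&(C[...,2]<46)&(abs(C[...,0]-482)<110)&(abs(C[...,1]-300)<100)
print('scene dish depth',cv2.minAreaRect(np.ascontiguousarray(C[m][:,:2]).astype(np.float32)))
hs=cv2.cvtColor(z['a'],cv2.COLOR_RGB2HSV); w=(m&(hs[...,1]<70)).astype(np.uint8)
c=max(cv2.findContours(w,cv2.RETR_EXTERNAL,cv2.CHAIN_APPROX_NONE)[0],key=cv2.contourArea).reshape(-1,2)
print('scene dish rays',cv2.minAreaRect((world('scene',c,.04)[:,:2]*1000).astype(np.float32)))
for f,n in(('d2t','top'),('d2s','scene')):
    z=np.load('pics/'+f+'.npz'); C=cloud(n,z['d'])*1000; hs=cv2.cvtColor(z['a'],cv2.COLOR_RGB2HSV)
    m=(hs[...,0]>98)&(hs[...,0]<132)&(hs[...,1]>100)&(abs(C[...,1]-300)<120)&(abs(C[...,0]-482)<120)&(C[...,2]>60)
    print(n,'stencil depth',cv2.minAreaRect(np.ascontiguousarray(C[m][:,:2]).astype(np.float32)))
E
```

```text
top 988 z top 82.6 tilt deg x,y [-0.   -0.01]
  rect ((482.80841064453125, 301.164794921875), (120.24665832519531, 169.19009399414062), 74.95223236083984)
scene 745 z top 82.6 tilt deg x,y [0.14 0.04]
  rect ((485.6017150878906, 298.311767578125), (121.46748352050781, 173.48422241210938), 75.32642364501953)
t 22.5 q [ 5.170e+01  1.750e+01 -2.250e+01 -1.000e-01 -4.990e+01 -1.566e+02] F [ 0.3  0.5 -1.7] w 0.0119 gf 40.0 grasp [482.5 302.1 114.7] rpy [179.9  -0.  165. ]
[np.float64(-0.1), np.float64(-1.7), np.float64(-70.3)] [np.float64(0.0015), np.float64(-0.0008), np.float64(0.0025)]
scene dish depth ((484.73785400390625, 300.9576416015625), (126.22188568115234, 175.11622619628906), 75.66395568847656)
scene dish rays ((487.31396484375, 296.78912353515625), (125.74832153320312, 174.4581298828125), 74.75591278076172)
top stencil depth ((480.1488342285156, 290.9180603027344), (143.7608642578125, 169.2135009765625), 75.31059265136719)
scene stencil depth ((480.47406005859375, 284.1004333496094), (153.94309997558594, 176.30023193359375), 75.41742706298828)
```

Request:
{"method": "carry_out", "body": {
  "deltas": [
    [0,[0,-0.5,4],[0,0,0]],
    [0,[0,-0.5,10],[0,0,0]],
    [0,[0,-0.5,16],[0,0,0]],
    [0,[0,-0.5,20],[0,0,0]],
    [0,[0,-0.5,22.5],[0,0,0]],
    [0,[0,-0.5,23.5],[0,0,0]],
    [0,[0,-0.5,23.5],[0,0,0]],
    [0,[0,-0.5,23.5],[0,0,0]],
    [0,[0,-0.5,23.5],[0,0,0]],
    [0,[0,-0.5,23.5],[0,0,0]],
    [0,[0,-0.5,23.5],[0,0,0]],
    [0,[0,-0.5,23.5],[0,0,0]]
  ]
}}

```text
time_s: 23.7
tcp_pos: [0.4821, 0.3014, 0.0717]
eef_rot: [180.0, -0.1, 165.0]
contact_force: [0.3, -0.6, -1.3]
gripper_width: 0.0115
gripper_force: 40.0
```

```bash
python3 st.py d3
python3 - <<'E'
from h import *
cv2.imwrite('pics/fin.png',np.hstack([cv2.resize(np.load('pics/d3t.npz')['a'][140:320,130:330,::-1],(400,360)),cv2.resize(np.load('pics/d3s.npz')['a'][100:280,250:450,::-1],(400,360))]))
E
```

```text
top 956 z top 58.6 tilt deg x,y [-0.08 -0.1 ]
  rect ((482.3196105957031, 300.5625), (119.59253692626953, 168.6186065673828), 74.87842559814453)
scene 750 z top 58.6 tilt deg x,y [-0.   -0.21]
  rect ((484.87835693359375, 297.53790283203125), (121.92549133300781, 174.14157104492188), 75.42963409423828)
t 23.8 q [ 5.170e+01  1.920e+01 -2.400e+01 -1.000e-01 -4.680e+01 -1.566e+02] F [-0.2  0.1 -0.7] w 0.0118 gf 40.0 grasp [482.1 301.3  90.6] rpy [ 1.80e+02 -1.00e-01  1.65e+02]
[np.float64(-0.3), np.float64(-0.9), np.float64(-94.4)] [np.float64(0.0004), np.float64(-0.0013), np.float64(0.0025)]
```

View pics/fin.png

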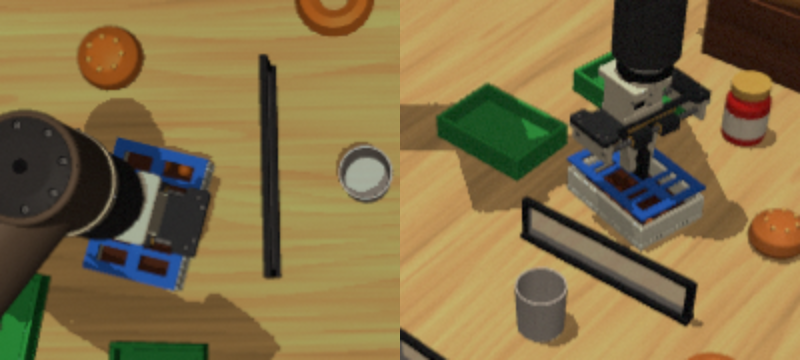

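The final view shows the blue stencil level and aligned just above the dish at (150,213), with a top surface at 58.6 mm, so about 15 mm above the rim. The empty cup stands upright at (365,172). I'm handing in.

```bash
python3 -c "
from plant import r
print(r.close_job())"
```

```text
the job is handed in; nothing more can be done
None
```

The job is handed in at about 24 s: all six nuts are in the dish, the empty cup stands upright on the counter, and the stencil is held level and aligned about 15 mm above the dish's rim.

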